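Point out the ring and the plug gauge for the next check

ROBOT

A 6-joint arm with a two-finger parallel gripper is mounted at the origin on the work surface; the furniture and walls round the work are solid. World frame = base frame: x ahead of the robot, y to its left, z up, the work surface at z = 0. Lengths are in mm, angles in rad, forces in N, time in s.
With the tool pointing down it reaches from about 275 to 750 mm from the base axis. Payload 10.2 kg.
Tool frame: the origin (TCP) lies at the very end of the fingers, on their centre line; the grasp point (between the pads) lies 19 mm behind it; z points along the fingers, y is the line along which they close (so a half turn about z gives the same grasp; the last joint's range is limited). The gripper opens to 85 mm and grips with 20 to 120 N. Pads are 22 mm wide; open, the fingers measure 114 mm over their backs; the gripper's body (76 mm by 85 mm) begins 54 mm behind the grasp point. The pads swing forward as they close: fully open they stand 13 mm farther back than shut.
Start: joints at [0.981, 0.313, 1.498, -0, 1.331, -0.223], TCP at [188.294, 490.078, 231.294] pointing down, gripper open.
Joint ranges: [-2.94, 2.94], [-0.97, 2.17], [0.19, 2.56], [-1.23, 4.37], [0.02, 3.11], [-2.88, 2.88]. Speed limits (rad/s): [2.39, 2.39, 3.01, 3.14, 3.14, 3.14].

INTERFACE

Orientations are given as a unit quaternion [w, x, y, z].
In Python, from rig import ctrl gives the robot as it stands.
- The arm moves only by the shell command python3 -m inch 'ROWS' [OPENING] [FORCE]. ROWS is text: rows parted by semicolons, each of 6 numbers parted by spaces: the shift along the tool's x, y, z in mm, then the turn, a rotation vector about the tool's x, y, z in units of 6 degrees (1.0 is 6 degrees). A call has exactly 10 rows; each row shifts and turns the commanded pose from where the row before left it, along the tool's axes as they then stand; what a row does not reach is not made up. A row lasts 1/12 s, in which the tool goes at most 41.7 mm and 7.16 degrees, less where a joint would pass 70% of its speed; a pose out of reach is approached as far as the arm can. A call with a gripper value outside its range is refused whole. OPENING is the opening, from 0 (shut) to 1 (fully open), set as the call begins (- or left out, the last holds). The fingers move at their own pace and stop on an object; FORCE is the grip in N (left out, the last holds). Time passes only in rows, so rows that do not move let the fingers close, or fill a call up. It gives the time, the measured TCP pose, the force, the opening and the grip force at its end, in the units of the state.
- ctrl.sense(): the state, without advancing time (a new reading comes with each control period).
- ctrl.capture(name): name is "side" or "top" or "wrist"; returns a dict with "image" (480x640x3 uint8, red, green, blue), "intrinsics" (3x3 intrinsics, pixels), "rvec" (rotation vector, rad) and "tvec" (3), from world to camera coordinates, as OpenCV has them. Camera axes: x right, y down, z forward; pixel columns grow to the right and rows downward; lengths in mm; the calibration is good to about 2 mm. A picture is of the moment at which its call begins. There is no depth.
- ctrl.finish_job(): hands the job in; it is judged then, once.
The state is a dict: "time_s": time; "joints": joint angles; "dq": joint speeds; "tau": joint torques, N m; "eef_pos": TCP position; "ee_rot": TCP orientation; "force": force on the tool from outside, world axes, zero at the start; "wrist_torque": the same for the moment, N m; "grip_width": opening from 0.0 (shut) to 1.0 (fully open); "grip_force": force on a finger pad.
Only numpy, scipy, OpenCV 4.12 (cv2) and the standard library are available. Lean on these libraries where they do the work, as an engineer would, in place of code of your own. Each camera call takes 0.05 s, during which the arm holds its last target. There are 200 camera calls.

TASK

A new inspector needs to be shown which two pieces to use for the next check. Point down with the fingertips at the plain grey steel setting ring (the smallest one; the other two are white with a black band), two or three centimetres above its middle, and stay there for two seconds; then point in the same way at the middle of the black handle of the plug gauge with the green collar for two seconds, and finally raise the hand well clear, over 10 cm above the bench. Touch and move nothing at all, cross from place to place well above the pieces, and do not come down over any of the other rings or gauges, as that would point out the wrong one.

Things in the scene. Friction and masses are not known exactly. Their poses are not given: they have to be found in the camera images.
- plain_ring_top (a point): the ring to point at first: plain grey steel setting ring without any band, lying flat on the clipboard (4 mm thick), 49 mm across and 17 mm high, with a round hole through its middle. This point is on its axis, level with its top face; z up.
- green_gauge_top (a point): the gauge to point at second: plug gauge lying flat on the bench, 123 mm long, 30 mm wide and 27 mm high: a black six-sided handle with a green collar at one end and a steel plug at each end. This point is at the middle of the black handle's length, on its top; z up, y along the gauge.
- banded_ring_a_top (a point): another ring, not wanted: white setting ring with a black band round its outside, lying flat on the clipboard (4 mm thick), 58 mm across and 20 mm high, with a round hole through its middle. This point is on its axis, level with its top face; z up.
- banded_ring_b_top (a point): another ring, not wanted: white setting ring with a black band round its outside, lying flat on the clipboard (4 mm thick), 65 mm across and 23 mm high, with a round hole through its middle. This point is on its axis, level with its top face; z up.
- red_gauge_a_top (a point): another gauge, not wanted: plug gauge lying flat on the bench, 123 mm long, 24 mm wide and 21 mm high: a black six-sided handle with a red collar at one end and a steel plug at each end. This point is at the middle of the black handle's length, on its top; z up, y along the gauge.
- red_gauge_b_top (a point): another gauge, not wanted: plug gauge lying flat on the bench, 123 mm long, 27 mm wide and 24 mm high: a black six-sided handle with a red collar at one end and a steel plug at each end. This point is at the middle of the black handle's length, on its top; z up, y along the gauge. The tallest other things round the work are a mug (91 mm), an ink bottle (82 mm) and a hand stamp (80 mm).
Things that resemble listed ones, but are neither listed nor needed, are in the scene too. Leave any brown, pink or red look-alike of the part that bears plain_ring_top alone.

How it is judged:
By the outcome, as a careful person would: the job done as asked, in the order asked, and still so for the second after the job is handed in, with the robot touching nothing.
It also fails if it takes over 42 s, if anything falls off the work surface, if the arm or the gripper's body presses on something with over 40 N, if the wrist force passes 120 N, or if a joint passes its speed limit or range.

## Working session

There is one attempt and no reset: what is moved stays moved. The work goes in short steps, Python scripts to look and compute and a shell command to move; the robot and the scene stay as the last step left them, time stands still between calls to the robot, and variables do not carry over. Pictures are saved under pics/ and viewed, at most 10 in all, crops included, and the job is handed in when it is done.

```bash
mkdir -p pics
cat > h.py <<'E'
import numpy as np, cv2, pickle
from rig import ctrl
def snap(n,f):
    c=ctrl.capture(n); pickle.dump(c,open(f'pics/{f}.pkl','wb'))
    cv2.imwrite(f'pics/{f}.png',c['image'][:,:,::-1]); return c
def w(f,u,v,z):
    c=pickle.load(open(f'pics/{f}.pkl','rb')); R=cv2.Rodrigues(np.array(c['rvec'],float))[0]; t=np.array(c['tvec'],float).ravel()
    d=R.T@np.linalg.inv(np.array(c['intrinsics']))@[u,v,1]; o=-R.T@t
    return o+d*(z-o[2])/d[2]
E
python3 - <<'E'
from h import *
for n in('top','side'): snap(n,n+'1')
s=ctrl.sense();print(s['time_s'],s['eef_pos'],s['ee_rot'])
E
```

```text
0.1 [188.17850697 489.89319727 230.83187923] [-2.04408516e-04  1.82383238e-01  9.83227372e-01 -4.98196617e-04]
```

View pics/top1.png

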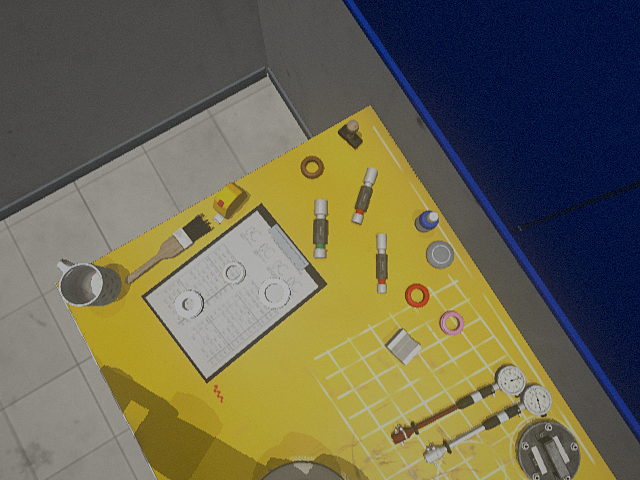

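View pics/side1.png

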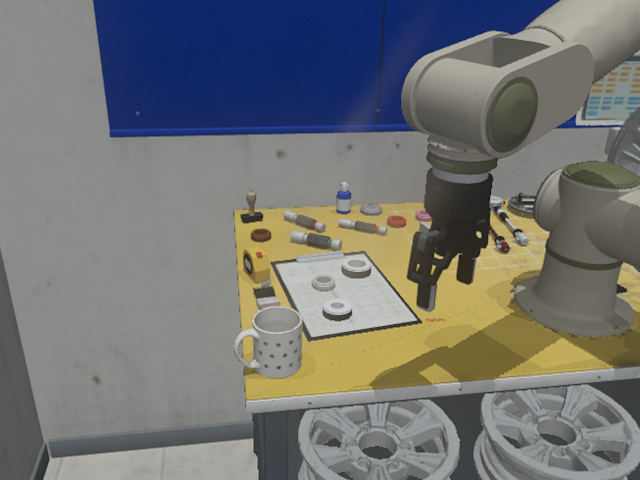

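The top view shows three rings on the clipboard at (189,304), (234,272) and (274,292). The gauges are at (320,228), with a green collar, and at (365,195) and (381,263), both red. The smallest ring, at (234,272), should be the plain one. I'll confirm both targets in a crop.

Run:
```python
from h import *
a=cv2.imread('pics/top1.png');b=cv2.imread('pics/side1.png')
A=cv2.resize(a[180:330,160:410],None,fx=3.2,fy=3.2,interpolation=cv2.INTER_CUBIC)
cv2.imwrite('pics/ct.png',A)
cv2.imwrite('pics/cs.png',cv2.resize(b[200:340,230:400],None,fx=4,fy=4,interpolation=cv2.INTER_CUBIC))
for n,u,v,z in(('plain',234,272,21),('A',189,304,24),('B',274,292,27),('green',320.5,229,27),('r1',365,195,24),('r2',381,263,24),('mug',85,283,91),('stamp',350,133,80)): print(n,w('top1',u,v,z).round(1))
```

```text
plain [485.2 130.6  21. ]
A [422.3 219.7  24. ]
B [442.7  48.7  27. ]
green [570.5 -48.2  27. ]
r1 [ 642.4 -144.    24. ]
r2 [ 497.8 -171.7   24. ]
mug [464.4 396.2  91. ]
stamp [ 758.1 -110.6   80. ]
```

View pics/ct.png

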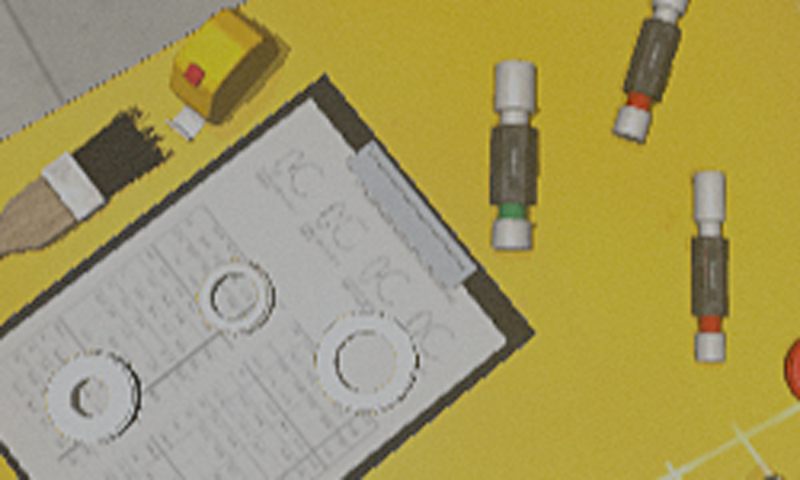

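View pics/cs.png

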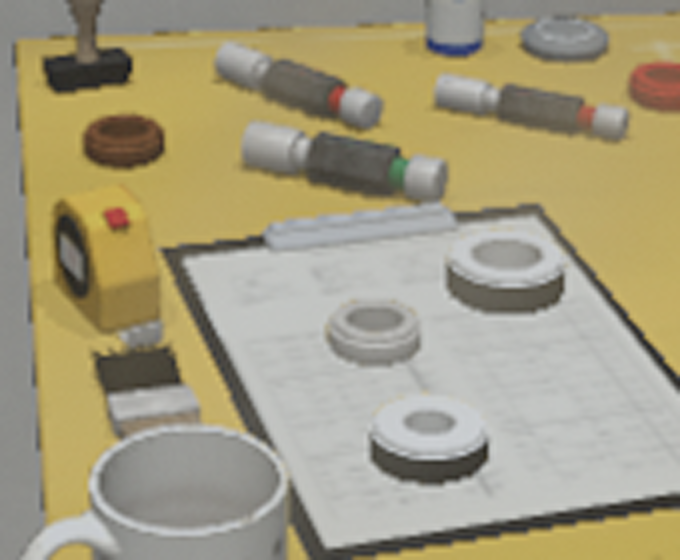

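The crops confirm it. The ring at (234,272) is the smallest and has no dark band, while the other two show black bands in the side view. The gauge at (320,231) has the green collar. Next I'll refine both with the two cameras and work out the shifts in tool axes.

Run:
```python
from h import *
from scipy.spatial.transform import Rotation as Ro
print(w('side1',323.8,280.5,21).round(1),w('side1',318.7,238.7,27).round(1))
r=w('top1',233.4,272.4,21);g=w('top1',320.3,231.3,27);print(r,g)
s=ctrl.sense();R=Ro.from_quat(np.array(s['ee_rot']),scalar_first=True).as_matrix()
print(R.T@(r-s['eef_pos']),R.T@(g-r))
```

```text
[480.9 142.1  21. ] [559.  -27.5  27. ]
[484.38193769 131.85674378  21.        ] [565.71039757 -47.70021152  27.        ]
[-404.95327465 -227.76304536  209.98293374] [-140.31441793 -138.44944967   -5.88494622]
```

The side camera is oblique and agrees only coarsely, so I'll refine with the wrist camera. First I'll cross high with the fingers shut.

```bash
python3 -m inch '-18 -10 0 0 0 0;-20 -11 2 0 0 0;-20 -11 3 0 0 0;-20 -11 3 0 0 0;-20 -11 3 0 0 0;-20 -11 3 0 0 0;-20 -11 3 0 0 0;-20 -12 3 0 0 0;-20 -12 3 0 0 0;-20 -12 3 0 0 0' 0
python3 -m inch '-20 -12 3 0 0 0;-20 -12 3 0 0 0;-20 -12 3 0 0 0;-20 -12 3 0 0 0;-20 -12 3 0 0 0;-20 -12 3 0 0 0;-20 -12 3 0 0 0;-20 -12 3 0 0 0;-20 -12 0 0 0 0;0 0 0 0 0 0'
python3 - <<'E'
from h import *
snap('wrist','w1');print(ctrl.sense()['time_s'],ctrl.sense()['eef_pos'])
E
```

```text
time_s: 0.93
eef_pos: [333.4, 313.5, 204.9]
ee_rot: [-0.0, 0.182, 0.983, -0.0]
force: [-0.2, 0.4, 0.3]
grip_width: -0.001
grip_force: 0.0
time_s: 1.77
eef_pos: [464.0, 146.6, 180.8]
ee_rot: [-0.0, 0.184, 0.983, -0.0]
force: [-0.3, -1.0, 0.2]
grip_width: 0.002
grip_force: 0.0
1.8167 [462.83747666 147.94929027 180.82779273]
```

View pics/w1.png

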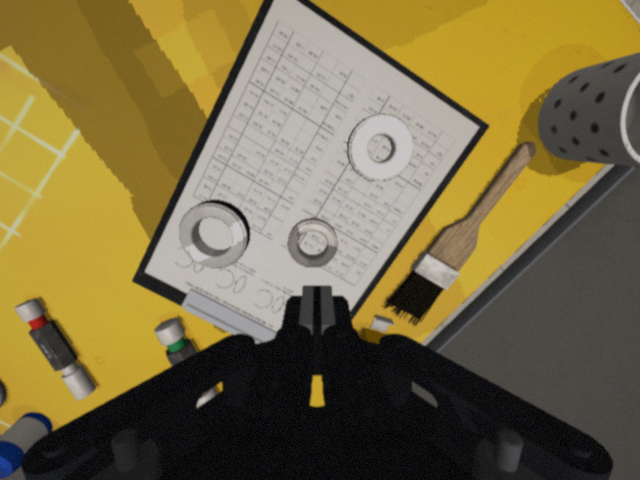

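The wrist view shows the plain ring at (313,242), a banded ring at (381,146) and another at (214,234). The green gauge is partly hidden at lower left.

Run:
```python
from h import *
from scipy.spatial.transform import Rotation as Ro
for u,v,z in((313,242,21),(381,146.5,24),(214,233.5,27)):print(w('w1',u,v,z).round(1))
s=ctrl.sense();R=Ro.from_quat(np.array(s['ee_rot']),scalar_first=True).as_matrix()
print(s['eef_pos'],R.T@(w('w1',313,242,21)-s['eef_pos']))
i=cv2.imread('pics/w1.png');cv2.imwrite('pics/cw.png',cv2.resize(i[200:290,260:370],None,fx=5,fy=5,interpolation=cv2.INTER_CUBIC))
```

```text
[482.6 136.7  21. ]
[421.8 224.2  24. ]
[439.7  54.3  27. ]
[462.83747666 147.94929027 180.82779273] [-22.5812246   -3.30069802 159.81275995]
```

View pics/cw.png

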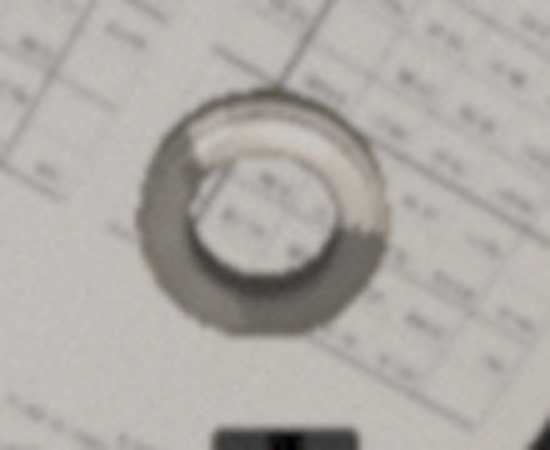

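The crop shows plain grey steel with no band, centred at (312.6,242.7). Taking the middle of the top and wrist readings, the target is about (483,135). I'll shift over first, then go straight down to z≈46.

```bash
python3 -m inch '-12 -2 0 0 0 0;-12 -3 0 0 0 0;0 0 10 0 0 0;0 0 20 0 0 0;0 0 20 0 0 0;0 0 20 0 0 0;0 0 20 0 0 0;0 0 18 0 0 0;0 0 10 0 0 0;0 0 0 0 0 0'
python3 - <<'E'
from h import *
snap('wrist','w2');print(ctrl.sense()['time_s'],ctrl.sense()['eef_pos'])
E
```

```text
time_s: 2.65
eef_pos: [481.5, 136.1, 61.1]
ee_rot: [-0.002, 0.182, 0.983, -0.0]
force: [-0.2, -0.5, -0.6]
grip_width: 0.001
grip_force: 0.0
2.7 [482.38227034 136.06008973  62.59562689]
```

View pics/w2.png

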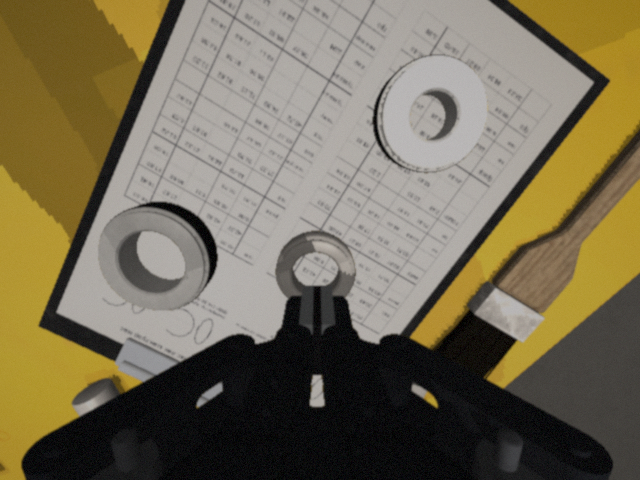

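The ring is right in front of the fingertips, with its outline centred near (316,272).

```bash
python3 - <<'E'
from h import *
print(w('w2',316,272,21).round(1),w('w2',276,272,21).round(1),w('w2',356,272,21).round(1),w('w2',433,112,24).round(1))
E
python3 -m inch '-1 0 6 0 0 0;0 0 7 0 0 0;0 0 2 0 0 0;0 0 0 0 0 0;0 0 0 0 0 0;0 0 0 0 0 0;0 0 0 0 0 0;0 0 0 0 0 0;0 0 0 0 0 0;0 0 0 0 0 0'
```

```text
[483.4 136.2  21. ] [474.9 113.9  21. ] [491.9 158.5  21. ] [421.6 223.8  24. ]
time_s: 3.53
eef_pos: [483.9, 135.5, 48.4]
ee_rot: [0.0, 0.182, 0.983, 0.0]
force: [-0.0, -0.3, 0.3]
grip_width: -0.002
grip_force: 0.0
```

The ring is at (483.4,136.2) and measures about 48 mm across, which fits. The TCP is within 1 mm of its middle. Now I'll dwell, then rise.

```bash
python3 -m inch '0 0 2 0 0 0;0 0 0 0 0 0;0 0 0 0 0 0;0 0 0 0 0 0;0 0 0 0 0 0;0 0 0 0 0 0;0 0 0 0 0 0;0 0 0 0 0 0;0 0 0 0 0 0;0 0 0 0 0 0'
python3 -m inch '0 0 0 0 0 0;0 0 0 0 0 0;0 0 0 0 0 0;0 0 0 0 0 0;0 0 0 0 0 0;0 0 0 0 0 0;0 0 0 0 0 0;0 0 0 0 0 0;0 0 0 0 0 0;0 0 0 0 0 0'
python3 -m inch '0 0 0 0 0 0;0 0 0 0 0 0;0 0 0 0 0 0;0 0 0 0 0 0;0 0 0 0 0 0;0 0 0 0 0 0;0 0 0 0 0 0;0 0 0 0 0 0;0 0 0 0 0 0;0 0 0 0 0 0'
python3 -m inch '0 0 -8 0 0 0;0 0 -15 0 0 0;0 0 -20 0 0 0;0 0 -20 0 0 0;0 0 -20 0 0 0;0 0 -20 0 0 0;0 0 -20 0 0 0;0 0 -10 0 0 0;0 0 0 0 0 0;0 0 0 0 0 0'
python3 -c "print(__import__('h').ctrl.sense()['eef_pos'])"
```

```text
time_s: 4.37
eef_pos: [483.8, 135.5, 46.3]
ee_rot: [0.0, 0.182, 0.983, 0.0]
force: [-0.1, 0.2, 0.8]
grip_width: 0.0
grip_force: 0.0
time_s: 5.2
eef_pos: [483.8, 135.5, 46.3]
ee_rot: [0.0, 0.182, 0.983, 0.0]
force: [-0.3, -0.0, -0.2]
grip_width: 0.004
grip_force: 0.0
time_s: 6.03
eef_pos: [483.8, 135.5, 46.3]
ee_rot: [0.0, 0.182, 0.983, 0.0]
force: [-0.1, -0.4, -0.3]
grip_width: -0.002
grip_force: 0.0
time_s: 6.87
eef_pos: [483.6, 135.5, 179.0]
ee_rot: [0.0, 0.182, 0.983, 0.0]
force: [0.6, -0.5, 0.0]
grip_width: -0.001
grip_force: 0.0
[483.64103869 135.51003069 179.04282115]
```

```bash
python3 -m inch '-10 -11 0 0 0 0;-14 -16 0 0 0 0;-14 -17 0 0 0 0;-14 -17 0 0 0 0;-14 -17 0 0 0 0;-14 -17 0 0 0 0;-14 -17 0 0 0 0;-12 -15 0 0 0 0;-9 -10 0 0 0 0;0 0 0 0 0 0'
python3 - <<'E'
from h import *
snap('wrist','w3');print(ctrl.sense()['time_s'],ctrl.sense()['eef_pos'])
E
```

```text
time_s: 7.7
eef_pos: [542.2, -35.5, 178.0]
ee_rot: [-0.001, 0.183, 0.983, -0.0]
force: [0.2, 0.1, -0.3]
grip_width: 0.005
grip_force: 0.0
7.75 [541.78021037 -34.08830725 178.14445149]
```

View pics/w3.png

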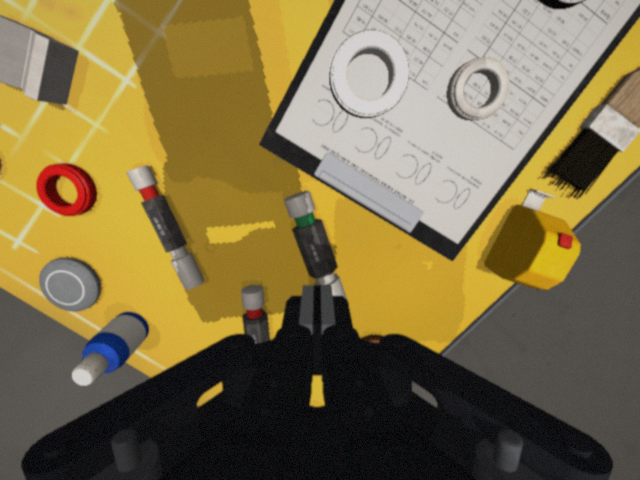

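The green-collared gauge is ahead of the fingertips. Its collar is at (304,219), and the black handle runs from (306,224) to (322,275), so its middle is near (314,249).

Run:
```python
from h import *
from scipy.spatial.transform import Rotation as Ro
g=w('w3',314,249,25);print(g.round(1),w('w3',306,224,25).round(1),w('w3',322,275,25).round(1))
s=ctrl.sense();R=Ro.from_quat(np.array(s['ee_rot']),scalar_first=True).as_matrix()
print(R.T@(g-s['eef_pos']))
```

```text
[565.3 -46.   25. ] [540. -44.  25.] [592.9 -48.4  25. ]
[-26.55510961  -2.57022485 153.09166137]
```

The result is (565.3,-46), which agrees with the top view (565.7,-47.7). I'll shift over, descend to z≈65 and check once.

```bash
python3 -m inch '-13 -1 0 0 0 0;-13 -2 0 0 0 0;0 0 10 0 0 0;0 0 20 0 0 0;0 0 20 0 0 0;0 0 20 0 0 0;0 0 20 0 0 0;0 0 15 0 0 0;0 0 8 0 0 0;0 0 0 0 0 0'
python3 - <<'E'
from h import *
snap('wrist','w4');print(ctrl.sense()['time_s'],ctrl.sense()['eef_pos'])
E
```

```text
time_s: 8.58
eef_pos: [563.6, -44.5, 64.2]
ee_rot: [-0.002, 0.182, 0.983, 0.0]
force: [-0.4, -0.5, -0.1]
grip_width: -0.002
grip_force: 0.0
8.6333 [564.43778542 -44.93703723  65.61492817]
```

View pics/w4.png

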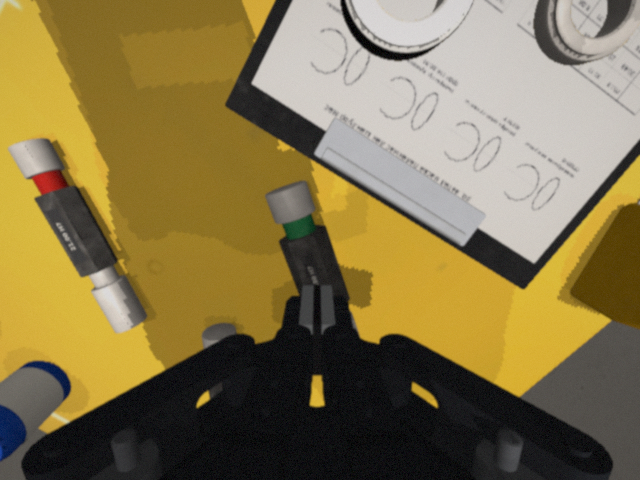

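The fingertips point at the middle of the green gauge's handle, whose collar end is at about (301,235), and the red gauges are off to the side. I'll go down to about 25 mm above it, dwell, then rise.

```bash
python3 -c "
from h import *
print(w('w4',302,234,25).round(1))"
python3 -m inch '0 1 5 0 0 0;0 0 6 0 0 0;0 0 3 0 0 0;0 0 0 0 0 0;0 0 0 0 0 0;0 0 0 0 0 0;0 0 0 0 0 0;0 0 0 0 0 0;0 0 0 0 0 0;0 0 0 0 0 0'
```

```text
[540.4 -43.3  25. ]
time_s: 9.47
eef_pos: [565.6, -44.8, 52.4]
ee_rot: [0.0, 0.182, 0.983, -0.0]
force: [-0.4, -0.2, -0.1]
grip_width: 0.0
grip_force: 0.0
```

```bash
for i in 1 2 3; do python3 -m inch '0 0 0 0 0 0;0 0 0 0 0 0;0 0 0 0 0 0;0 0 0 0 0 0;0 0 0 0 0 0;0 0 0 0 0 0;0 0 0 0 0 0;0 0 0 0 0 0;0 0 0 0 0 0;0 0 0 0 0 0' | head -2; done
python3 -m inch '0 0 -8 0 0 0;0 0 -15 0 0 0;0 0 -20 0 0 0;0 0 -20 0 0 0;0 0 -20 0 0 0;0 0 -20 0 0 0;0 0 -20 0 0 0;0 0 -10 0 0 0;0 0 0 0 0 0;0 0 0 0 0 0'
python3 -m inch '0 0 0 0 0 0;0 0 0 0 0 0;0 0 0 0 0 0;0 0 0 0 0 0;0 0 0 0 0 0;0 0 0 0 0 0;0 0 0 0 0 0;0 0 0 0 0 0;0 0 0 0 0 0;0 0 0 0 0 0' | head -2
python3 -c "
from h import *
print(ctrl.finish_job())"
```

```text
time_s: 10.3
eef_pos: [565.6, -44.8, 52.3]
time_s: 11.13
eef_pos: [565.6, -44.8, 52.3]
time_s: 11.97
eef_pos: [565.6, -44.8, 52.3]
time_s: 12.8
eef_pos: [565.4, -44.8, 185.0]
ee_rot: [-0.0, 0.182, 0.983, 0.0]
force: [-0.2, 0.7, -0.0]
grip_width: 0.002
grip_force: 0.0
time_s: 13.63
eef_pos: [565.6, -44.8, 185.3]
the job is handed in; nothing more can be done
None
```

The job is handed in at 13.6 s: the arm pointed at the plain ring and then the green-collared gauge's handle, each from about 25 mm above for 2.5 s, then rose to z = 185 mm, with no contact force seen; no verdict was returned.

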